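# Load the filter unit, bolt its hatch and sniff the seam

### The job

Close up the filter unit for its leak test: stand every filter box from the desk upright in a bay of its own, then shut the hatch, slide the barrel bolt fully across and turn its handle down into the notch (that works the interlock, and the test carrier comes on). Then take the sniffer wand and run its tip along the copper front seam, held upright just over the seam or lightly touching it without pressing, starting at the bolt end and going slowly (about 3 cm a second) all the way to the other end. Finally stand the wand back in its stand; leave the Morse paddle, the mug and the keyer box where they are.

Things in the scene. Friction and masses are not known exactly. Their poses are not given: they have to be found in the camera images.
- unit: fixed aluminium filter unit, 150 x 320 x 85 mm (x, y, z); origin at the centre of its underside, front towards -x (the robot), z up. Points given below as (x, y, z) are in its frame, mm. Its right part (y -158 to +25) is an open chamber under the hatch, x -60 to 66, floor at z 6; the left part (y 27 to 160) is the fixed deck. Both tops at z 85.
- bay2 (a point): centre of the floor of the middle one of three bays (6 mm above the desk); the others are 53 mm to either side along the unit's y. A bay takes one filter box, length along the unit's x: 50 mm wide (y) between white guide rails 28 mm high, 126 mm long (x). The chamber's side walls stand 10 mm outside the outer rails.
- hatch (a joint): angle of the hatch (rad): 0 shut flush, 1.57 upright; starts open, leaning back. Hinge line along the unit's y through (70, -66, 85); plate 3 mm thick, 183 mm wide, 126.5 mm from hinge to free edge. A stiff hinge (0.22 N m) holds it at any angle: push its outer face over from behind, then down from above until shut.
- hatch_edge (a point): middle of the hatch's free (front) edge on its outer face, 126.5 mm from the hinge. With the hatch shut, its top carries a black pull knob, 18 mm dia, 19 tall, at (25, -106, 85) and the bolt's steel staple, 22 x 12 x 21 mm, at (-30, 0, 85); otherwise it is flat.
- bolt (a joint): travel of the barrel bolt (m): 0 fully drawn back, 0.048 fully across; it slides towards the unit's -y, from the deck into the staple on the hatch, with about 2 N of friction. Brass rod 10 mm thick, axis along y at x -30, z 96.
- bolt_handle (a joint): turn of the bolt's handle about the bolt's axis (rad): 0 upright, 1.45 lying forward (unit's -x, to the robot) in its notch; stays where left, a light push turns it. A steel strip 18 mm in front of the axis, top at z 103, stops it at about 0.9 rad except at its 16 mm wide notch, in line when the bolt's travel is 0.041 to 0.048; there it locks the bolt.
- bolt_knob (a point): centre of the black ball knob, 16 mm dia, on the end of the 8 mm thick bolt handle, 40 mm from the bolt's axis. Handle upright: at (-30, 115 less the bolt's travel, 136) of the unit; handle down: at (-70, .., 101)
- filter1_mid (a point): loose plug-in filter box (up to three alike; None if absent), 0.14 to 0.28 kg, upright on the desk: grey body 92 x 40 x 31 mm (its x, y, z) with an upright orange grip bar on its top centre, 36 mm long (x), 12 thick (y), 26 tall; 57 mm tall in all. This point is its centre, 28.5 mm above its underside; the bar's middle is 15.5 mm above it. The two ends are alike.
- filter2_mid (a point): loose plug-in filter box (up to three alike; None if absent), 0.14 to 0.28 kg, upright on the desk: grey body 92 x 40 x 31 mm (its x, y, z) with an upright orange grip bar on its top centre, 36 mm long (x), 12 thick (y), 26 tall; 57 mm tall in all. This point is its centre, 28.5 mm above its underside; the bar's middle is 15.5 mm above it. The two ends are alike.
- filter3_mid (a point): loose plug-in filter box (up to three alike; None if absent), 0.14 to 0.28 kg, upright on the desk: grey body 92 x 40 x 31 mm (its x, y, z) with an upright orange grip bar on its top centre, 36 mm long (x), 12 thick (y), 26 tall; 57 mm tall in all. This point is its centre, 28.5 mm above its underside; the bar's middle is 15.5 mm above it. The two ends are alike.
- seam1 (a point): seam point 1 of 6, on the front seam at the height of the hatch's top face; point 1 is at the bolt end, then every 31 mm towards the other end (unit's -y). The seam is the straight copper line between the hatch's front edge and the case's front flange, along the unit's y at x -57.5, z 85; ends at y 25 and -157
- seam2 (a point): seam point 2 of 6, on the front seam at the height of the hatch's top face; point 1 is at the bolt end, then every 31 mm towards the other end (unit's -y)
- seam3 (a point): seam point 3 of 6, on the front seam at the height of the hatch's top face; point 1 is at the bolt end, then every 31 mm towards the other end (unit's -y)
- seam4 (a point): seam point 4 of 6, on the front seam at the height of the hatch's top face; point 1 is at the bolt end, then every 31 mm towards the other end (unit's -y)
- seam5 (a point): seam point 5 of 6, on the front seam at the height of the hatch's top face; point 1 is at the bolt end, then every 31 mm towards the other end (unit's -y)
- seam6 (a point): seam point 6 of 6, on the front seam at the height of the hatch's top face; point 1 is at the bolt end, then every 31 mm towards the other end (unit's -y)
- wand: cordless leak sniffer wand, 0.09 kg, 145 mm long, standing tip down in its stand; origin at the lowest point of the tip, z up along it. From the tip: black ball 12 mm dia, steel neck 9 mm dia up to 60 mm, then a yellow body 26 x 24 x 85 mm (x, y, z) whose flat shoulder rests on the stand.
- wand_tip (a point): the lowest point of the wand's ball tip
- wand_mid (a point): centre of the wand's yellow body, 102.5 mm above the tip, where it is held (24 mm across its y, 26 mm across its x)
- stand_top (a point): centre of the mouth of the wand's fixed black stand, a 60 x 60 x 66 mm block; its square hole is 18 mm wide and goes straight down to the desk. The neck hangs in it with the shoulder on the block's top (z 66 mm), the tip 6 mm above the desk.
- paddle_mid (a point): bystander: Morse paddle on a black base, 75 x 75 x 47 mm; leave it alone
- mug_mid (a point): bystander: blue mug, 76 mm dia, 90 mm tall; leave it alone
- keyer_mid (a point): bystander: aluminium keyer box with keypad, 130 x 100 x 52 mm; leave it alone
Things that resemble listed ones, but are neither listed nor needed, are in the scene too. There is more than one size of the wand; the job needs the middle-sized.

How it is judged:
By the outcome, as a careful person would: the job done as asked, in the order asked, and still so for the second after the job is handed in, with the robot touching nothing.
Of filter1, filter2, filter3 only 2 to 3 are there at a start; the rules pass over those that are not, and their reading is None.
At some moment in a run one of filter1, filter2, filter3 may be knocked a few centimetres aside while the robot is not near it.
It also fails if it takes over 200 s, if anything falls off the work surface, if the arm or the gripper's body presses on something with over 40 N, if the wrist force passes 120 N, or if a joint passes its speed limit or range.

### The arm

A 6-joint arm with a two-finger parallel gripper is mounted at the origin on the work surface. World frame = base frame: x ahead of the robot, y to its left, z up, the work surface at z = 0. Lengths are in m, angles in rad, forces in N, time in s.
With the tool pointing down it reaches from about 0.3 to 0.85 m from the base axis. Payload 4.2 kg.
Tool frame: the origin (TCP) lies at the centre of the arm's flange, where the gripper is bolted on; the fingertips stand robot.tip_extent ahead of it and the grasp point (between the pads) lies 172 mm ahead of it (robot.tip_extent is the distance from the TCP to the fingertips, in m); z points along the fingers, y is the line along which they close (so a half turn about z gives the same grasp; the last joint's range is limited). The gripper opens to 91 mm and grips with 3 to 60 N. Pads are 32 mm wide; open, the fingers measure 118 mm over their backs; the gripper's body (76 mm by 178 mm) begins 60 mm behind the grasp point.
Start: joints at [-1.169, 0.32, 1.565, -0, 1.257, -0.02], TCP at [0.235, -0.525, 0.405] pointing down, gripper open.
Joint ranges: [-3.11, 3.11], [-0.84, 2.01], [0.21, 2.61], [-1.34, 4.49], [0.05, 2.63], [-2.56, 2.56]. Speed limits (rad/s): [2.57, 2.57, 3.14, 3.14, 3.14, 3.14].

### API

Orientations are given as [roll, pitch, yaw] about the fixed x, y, z axes, in that order (R = Rz(yaw) Ry(pitch) Rx(roll)).
In Python, from bench import monitor, get_image, camera_params, robot, find_in, pinpoint gives the robot as it stands.
- The arm moves only by the tool jog_arm, never from a script. Its argument "deltas" is one flat list of numbers, 7 for each row, row after row: the turn, a rotation vector about the tool's x, y, z in degrees, then the shift along the tool's x, y, z in mm, then the opening, from 0 (shut) to 1 (fully open). In form: [wx, wy, wz, tx, ty, tz, fingers, wx, wy, wz, tx, ty, tz, fingers, ...]. A call has 1 to 8 rows; each row shifts and turns the commanded pose from where the row before left it, along the tool's axes as they then stand; what a row does not reach is not made up. A row lasts 1/10 s, in which the tool goes at most 50 mm and 8.59 degrees, less where a joint would pass 70% of its speed; a pose out of reach is approached as far as the arm can. A call is refused whole if a number of a shift passes 50 or a number of a turn 8.59, either way. A call with a gripper value outside its range is refused whole. The fingers move at their own pace and stop on an object; "grip_force" is the grip in N (left out, the last holds). Time passes only in rows, so rows that do not move let the fingers close. It gives the time, the measured TCP pose, the force, the opening and the grip force at its end, in the units of the state.
- monitor.read_state(): the state, without advancing time (a new reading comes with each control period).
- get_image(name): name is "scene" or "top"; returns (picture, depth): 384x512x3 uint8, red, green, blue; 384x512 float32, m along the optical axis (not along the pixel's ray), 0 where there is no reading.
- camera_params(name): a dict with "K" (3x3 intrinsics, pixels), "xyz" and "attitude" of the camera in the world. Camera axes: x right, y up, looking along -z (the intrinsics and any distortion apply to the point x, -y, -z); pixel columns grow to the right and rows downward; lengths in m; the calibration is good to about 2 mm. A picture is of the moment at which its call begins. camera_params takes no time and is no camera call.
- robot.close_job(): hands the job in; it is judged then, once.
Trained networks look in the newest picture that a camera, given by its name, has taken for a name from the list of things; names that differ only in an ending like _2 or _b are one class to them, and where a whole thing is asked for, a point or a joint stands for the part that bears it (a point fixed in the world has none). Each returns a list of dicts, best first, with "confidence" (0 to 1); they miss things now and then, are a little off and sometimes report something else, mostly with a low value. They report only what shows in the picture. A call takes as long as a camera call. They do not tell look-alikes from the thing itself.
- find_in(target, camera): "point" ([column, row] in pixels, amid what is visible of it).
- pinpoint(target, camera): "point" ([column, row] in pixels: a listed point, or the origin of a listed thing).
The state is a dict: "clock": time; "joints": joint angles; "joint_velocities": joint speeds; "tau": joint torques, N m; "tcp_pos": TCP position; "tool_rot": TCP orientation; "contact_force": force on the tool from outside, world axes, zero at the start; "wrist_torque": the same for the moment, N m; "opening": finger opening in m; "gripper_force": force on a finger pad.
Only numpy, scipy, OpenCV 4.12 (cv2) and the standard library are available. Lean on these libraries where they do the work, as an engineer would, in place of code of your own. Each camera call takes 0.05 s, during which the arm holds its last target. There are 200 camera calls.

## Working session

There is one attempt and no reset: what is moved stays moved. The work goes in short steps, Python scripts to look and compute and a tool call to move; the robot and the scene stay as the last step left them, time stands still between calls to the robot, and variables do not carry over. Pictures are saved under pics/ and viewed, at most 14 in all, crops included, and the job is handed in when it is done.

Besides the shell and the picture viewer there is one more tool, called after "Emit:" as name(argument=value, ...) on one line, values as JSON. jog_arm: Moves the arm, as the interface text tells. Its arguments: {"type":"object","properties":{"deltas":{"type":"array"},"grip_force":{"type":"number"}},"required":["deltas"]}

```bash
mkdir -p pics; ls; cat > h.py <<'E'
import numpy as np, cv2
from scipy.spatial.transform import Rotation as Ro
from bench import monitor, get_image, camera_params, robot, find_in, pinpoint
def cam(n):
    p=camera_params(n); a=np.array(p["attitude"],float)
    R=a if a.shape==(3,3) else Ro.from_euler('xyz',a).as_matrix()
    return np.array(p["K"]),np.array(p["xyz"]),R,p
def ray(n,uv):
    K,t,R,p=cam(n); d=np.array(p.get("distortion",p.get("dist",np.zeros(5))),float)
    x=cv2.undistortPoints(np.array([[uv]],float),K,d)[0,0]
    return t,R@np.array([x[0],-x[1],-1])
def atz(n,uv,z):
    t,d=ray(n,uv); return t+d*(z-t[2])/d[2]
def atd(n,uv,dep):
    t,d=ray(n,uv); return t+d*dep
def cloud(n,D):
    K,t,R,p=cam(n); v,u=np.mgrid[:384,:512]
    d=np.array(p.get("distortion",p.get("dist",np.zeros(5))),float)
    x=cv2.undistortPoints(np.stack([u,v],-1).reshape(-1,1,2).astype(float),K,d).reshape(384,512,2)
    P=np.stack([x[...,0],-x[...,1],-np.ones((384,512))],-1)*D[...,None]
    return P@R.T+t
def proj(n,P):
    K,t,R,p=cam(n); q=(np.array(P)-t)@R; q=K@np.array([q[0],-q[1],-q[2]]); return q[:2]/q[2]
E
python3 - <<'E'
from h import *
for n in("scene","top"):
    im,D=get_image(n); cv2.imwrite(f"pics/{n}0.png",cv2.resize(im[...,::-1],(800,600))); np.save(n+"0.npy",D); cv2.imwrite(f"raw_{n}0.png",im[...,::-1])
    print(camera_params(n))
    for t in ["unit","bay2","hatch_edge","bolt_knob","filter1_mid","wand_tip","wand_mid","stand_top","seam1","seam6","paddle_mid","mug_mid","keyer_mid"]:
        print(n,t,[(np.round(r["point"]).tolist(),round(r["confidence"],2)) for r in pinpoint(t,n)][:5])
s=monitor.read_state(); print(s, robot.tip_extent)
E
```

```text
pics
{'K': array([[395.768015  ,   0.        , 248.08233686],
       [  0.        , 395.768015  , 191.55670724],
       [  0.        ,   0.        ,   1.        ]]), 'xyz': array([ 1.31624673, -0.8449257 ,  0.82462884]), 'attitude': array([0.99368858, 0.00430027, 0.70163228])}
scene unit [([202.0, 193.0], 0.35)]
scene bay2 [([232.0, 205.0], 0.81)]
scene hatch_edge [([247.0, 166.0], 0.63)]
scene bolt_knob [([255.0, 151.0], 0.37), ([228.0, 178.0], 0.32)]
scene filter1_mid [([176.0, 222.0], 0.75), ([318.0, 166.0], 0.54)]
scene wand_tip [([153.0, 305.0], 0.68), ([107.0, 272.0], 0.66), ([220.0, 179.0], 0.18)]
scene wand_mid [([147.0, 264.0], 0.68), ([133.0, 252.0], 0.48), ([103.0, 252.0], 0.46), ([123.0, 243.0], 0.2)]
scene stand_top [([134.0, 264.0], 0.63), ([222.0, 180.0], 0.33)]
scene seam1 [([231.0, 177.0], 0.96), ([209.0, 184.0], 0.86), ([200.0, 194.0], 0.86), ([215.0, 186.0], 0.79), ([228.0, 179.0], 0.75)]
scene seam6 [([231.0, 177.0], 0.96), ([209.0, 184.0], 0.86), ([200.0, 194.0], 0.86), ([215.0, 186.0], 0.79), ([228.0, 179.0], 0.75)]
scene paddle_mid [([275.0, 149.0], 0.77)]
scen
[... 1226 characters left out ...]
clock': 1.4, 'joints': array([-1.16899688e+00,  3.19610681e-01,  1.56449584e+00,  5.15939179e-06,
        1.25742424e+00, -2.00088449e-02]), 'joint_velocities': array([ 0.00021704,  0.00040659, -0.00227971, -0.00095959,  0.00178441,
        0.0002468 ]), 'tau': array([-1.38161246e-03, -4.12352908e+01, -2.32234490e+01,  7.26594217e-02,
        3.76174820e-02,  9.61134702e-06]), 'tcp_pos': array([ 0.23540749, -0.52460161,  0.40477142]), 'tool_rot': array([ 3.14153068e+00, -3.66898730e-06,  4.21806703e-01]), 'contact_force': array([-0.06965058, -0.08005569,  0.13181369]), 'wrist_torque': array([ 0.0033141 ,  0.02992195, -0.01558459]), 'gripper_force': 0.0, 'opening': 0.09106022342866871} 0.1908
```

View pics/scene0.png

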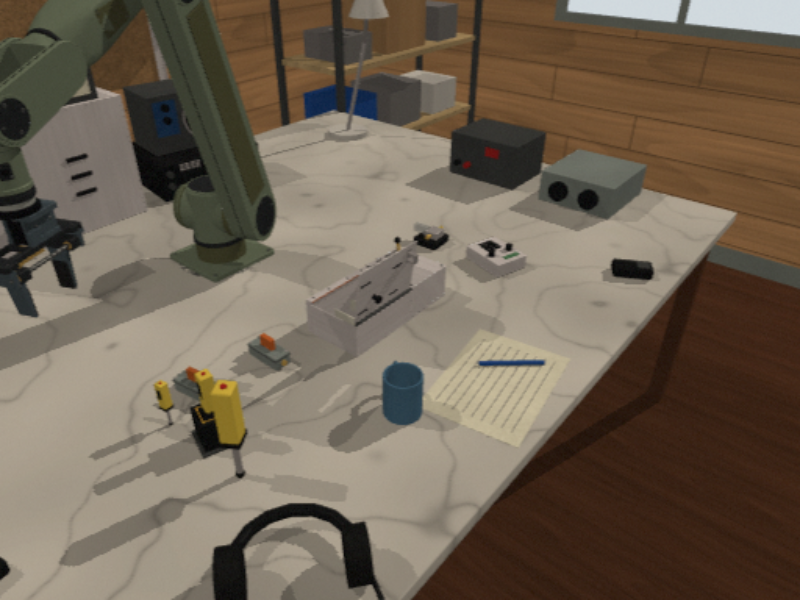

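View pics/top0.png

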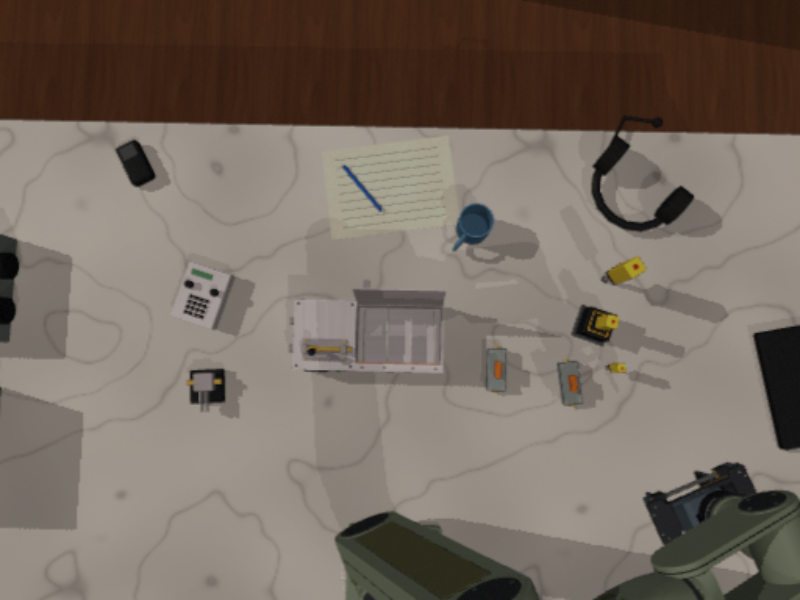

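Top view (in the 800-wide picture): unit at about (368,335) with its hatch open, filters at (497,370) and (570,383). The three wands are large at (627,270), in the stand at (600,323) and small at (617,368). The one in the stand is between the other two in size and sits where the task says, so I'll measure and take an enlarged crop to confirm.

```bash
python3 - <<'E'
from h import *
im=cv2.imread("raw_top0.png"); D=np.load("top0.npy"); P=cloud("top",D)
hsv=cv2.cvtColor(im,cv2.COLOR_BGR2HSV); X=P.reshape(-1,3)
def rect(m,name):
    q=P[m][:,:2].astype(np.float32)*1000
    r=cv2.minAreaRect(q); print(name,len(q),np.round(r[0],1),np.round(r[1],1),round(r[2],1),"z",np.round(np.percentile(P[m][:,2],[5,50,95]),3))
reg=np.zeros(D.shape,bool); reg[185:242,183:288]=1
rect(reg&(abs(P[...,2]-.085)<.006),"unit top")
reg2=np.zeros(D.shape,bool); reg2[185:242,183:228]=1
rect(reg2&(abs(P[...,2]-.085)<.004),"deck")
for n,(a,b,c,d) in {"fA":(305,330,218,255),"fB":(350,380,225,265)}.items():
    g=np.zeros(D.shape,bool); g[c:d,a:b]=1
    rect(g&(abs(P[...,2]-.031)<.006),n+" body")
    o=g&(hsv[...,0]<14)&(hsv[...,1]>150)&(hsv[...,2]>120); rect(o,n+" bar")
y=(hsv[...,0]>18)&(hsv[...,0]<35)&(hsv[...,1]>150)&(hsv[...,2]>90)
k,l=cv2.connectedComponents(y.astype(np.uint8))
for i in range(1,k):
    if (l==i).sum()>8: print(np.argwhere(l==i).mean(0)[::-1]); rect(l==i,"yellow")
g=np.zeros(D.shape,bool); g[190:225,362:400]=1
rect(g&(abs(P[...,2]-.066)<.005),"stand top")
m=np.zeros(D.shape,bool);m[:300]=1
for n,(c,r) in {"mug":(303,142),"paddle":(132,246),"keyer":(129,187)}.items(): print(n,P[r,c])
s=cv2.imread("raw_scene0.png")
a=cv2.resize(im[140:270,170:420],(800,416),interpolation=3); b=cv2.resize(s[200:310,80:280],(800,440),interpolation=3)
cv2.imwrite("pics/c1.png",cv2.resize(np.vstack([a,b]),(748,600)))
E
```

```text
unit top 1906 [513.2  67.9] [320.4 150.1] 90.0 z [0.081 0.086 0.09 ]
deck 1300 [511.8 160.5] [150.3 134.9] 1.4 z [0.082 0.086 0.089]
fA body 267 [ 447.4 -214.2] [41.6 93.3] 89.7 z [0.027 0.031 0.036]
fA bar 39 [ 447.7 -214.8] [30.3 12.2] 1.9 z [0.053 0.057 0.061]
fB body 261 [ 423.4 -377.5] [94.7 42. ] 7.5 z [0.027 0.032 0.036]
fB bar 34 [ 423.1 -377.5] [33.4 11.2] 11.7 z [0.055 0.057 0.062]
[400.30909091 172.85454545]
yellow 220 [ 559.8 -249.9] [ 33.8 492.3] 25.1 z [0.114 0.194 0.204]
[387.98230088 205.47787611]
yellow 113 [ 509.1 -241.2] [ 30.9 448.3] 13.8 z [0.079 0.148 0.156]
[206.28947368 222.42105263]
yellow 38 [483.  157.5] [65.4  9.8] 86.3 z [0.098 0.102 0.107]
[394.54347826 234.91304348]
yellow 46 [ 461.6 -245. ] [450.6  14.3] 89.5 z [0.058 0.098 0.106]
[138.85714286 243.92857143]
yellow 14 [405.2 399.7] [ 7. 12.] 1.6 z [0.028 0.038 0.042]
stand top 183 [ 552.5 -429.3] [59.8 60.5] 72.4 z [0.062 0.067 0.07 ]
mug [ 0.78081396 -0.16284876  0.00761068]
paddle [0.39812056 0.41963908 0.04393537]
keyer [0.6009131  0.44104799 0.04301076]
```

View pics/c1.png

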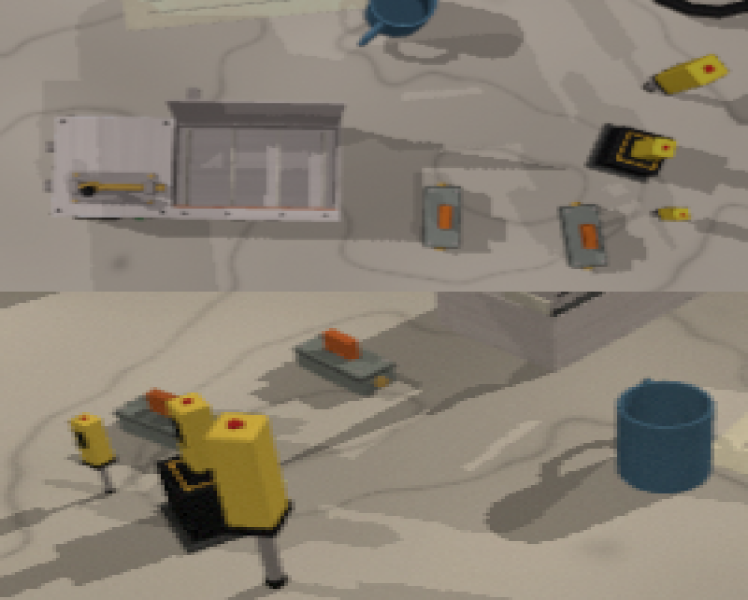

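The crop confirms it: the wand standing in the black stand is the middle-sized one, with the large one to its upper right and the small one below right. Next I'll refine the unit yaw and the neighbours' positions, then start moving.

```bash
python3 - <<'E'
from h import *
im=cv2.imread("raw_top0.png"); D=np.load("top0.npy"); P=cloud("top",D)
hsv=cv2.cvtColor(im,cv2.COLOR_BGR2HSV)
# unit front edge: for each column in 190..283 last row with z near .085
e=[];le=[]
for c in range(192,282):
    r=[r for r in range(200,245) if abs(P[r,c,2]-.085)<.006]
    if r: e.append(atz("top",(c,max(r)+.5),.085)[:2])
e=np.array(e); f=np.polyfit(e[:,1],e[:,0],1); 
res=e[:,0]-np.polyval(f,e[:,1]); k=abs(res)<.003; f=np.polyfit(e[k,1],e[k,0],1)
print("front edge x=%.4f at y=.068, slope deg (yaw=-)%.2f"%(np.polyval(f,.068),np.degrees(np.arctan(f[0]))))
# copper seam
m=(hsv[...,0]<12)&(hsv[...,1]>60)&(hsv[...,1]<220); m[:228]=0;m[242:]=0;m[:,:225]=0;m[:,286:]=0
q=np.array([atz("top",(c,r),.085)[:2] for r,c in np.argwhere(m)])
if len(q)>5: g=np.polyfit(q[:,1],q[:,0],1); print("seam",len(q),np.polyval(g,.068),np.degrees(np.arctan(g[0])),q[:,1].min(),q[:,1].max())
# wand tops: cluster yellow by top z
for n,(a,b,c,d) in {"big":(385,420,160,190),"mid":(372,400,198,215),"small":(385,405,228,242)}.items():
    w=P[c:d,a:b].reshape(-1,3); zt=np.percentile(w[:,2],97); w=w[abs(w[:,2]-zt)<.006]
    r=cv2.minAreaRect((w[:,:2]*1000).astype(np.float32)); print(n,round(zt,3),np.round(r[0],1),np.round(r[1],1),round(r[2],1),len(w))
# hatch: points z>.1 in x>.57
h=P[170:205,222:290].reshape(-1,3); h=h[h[:,2]>.1]; 
if len(h): hf=np.polyfit(h[:,2],h[:,0],1); print("hatch z",h[:,2].min(),h[:,2].max(),"x",h[:,0].min(),h[:,0].max(),"dx/dz",hf, h[:,1].min(),h[:,1].max())
# bolt ball
g=P[215:235,190:225].reshape(-1,3); g=g[g[:,2]>.12]; print("knob",g.mean(0) if len(g) else 0,len(g), g[:,2].max() if len(g) else 0)
E
```

```text
front edge x=0.4384 at y=.068, slope deg (yaw=-)-0.11
seam 55 0.45665101705779226 -0.35476815340443635 -0.0871876758746511 0.08875649816666265
big 0.203 [ 656.6 -457.3] [32.5 36.2] 34.0 119
mid 0.155 [ 552.8 -428.9] [22.6 25.9] 78.9 57
small 0.104 [ 458.9 -463.3] [16.7 15.4] 15.6 27
hatch z 0.10025230145576058 1.4297044220359905 x 0.47070062016158004 0.6201589781729463 dx/dz [-0.08343239  0.60681734] -0.08935265957564917 0.09256666173820614
knob [0.47479938 0.15109356 0.31715664] 22 1.4297044220359905
```

Emit:
jog_arm(deltas=[0,0,8,0,-50,0,0.4,0,0,8,0,-50,0,0.4,0,0,8,0,-50,0,0.4,0,0,0,25,-50,0,0.4,0,0,0,45,-50,0,0.4,0,0,0,45,-30,0,0.4], grip_force=25)

```text
clock: 2.0
tcp_pos: [0.2905, -0.2693, 0.4053]
tool_rot: [3.141, -0.001, 0.001]
contact_force: [1.1, -0.8, -0.3]
opening: 0.046
gripper_force: 0.0
```

```bash
cat >> h.py <<'E'
def filters(n="top",zb=0.057,img=None):
    im,D=img or get_image(n); P=cloud(n,D); hsv=cv2.cvtColor(im,cv2.COLOR_RGB2HSV)
    m=((hsv[...,0]<14)&(hsv[...,1]>150)&(hsv[...,2]>100)&(P[...,2]>.03)&(P[...,2]<.09)).astype(np.uint8)
    m=cv2.morphologyEx(m,cv2.MORPH_CLOSE,np.ones((3,3)))
    k,l,st,ce=cv2.connectedComponentsWithStats(m)
    for i in range(1,k):
        if st[i,4]<15: continue
        q=(P[(l==i)&(P[...,2]>zb-.01)][:,:2]*1000).astype(np.float32); r=cv2.minAreaRect(q)
        c=np.array(r[0]); w=np.linalg.norm(P[...,:2]*1000-c,axis=-1)<60
        z=P[...,2]; b=w&(abs(z-(zb-.026))<.007); rb=cv2.minAreaRect((P[b][:,:2]*1000).astype(np.float32)) if b.sum()>20 else None
        print("bar",np.round(ce[i]),np.round(r[0],1),np.round(r[1],1),round(r[2],1),"z",np.round(np.median(P[l==i][:,2]),3),"body",[np.round(t,1) for t in rb] if rb else None)
E
python3 - <<'E'
from h import *
filters()
E
```

```text
bar [318. 236.] [ 451.4 -120. ] [201.8  30.8] 87.8 z 0.058 body None
bar [366. 245.] [ 423.5 -376.5] [33.7 12.3] 5.2 z 0.057 body [array([ 423.2, -377.3]), array([94.2, 42.6]), np.float64(7.7)]
```

Emit:
jog_arm(deltas=[0,0,0,39,-14,22,0.33,0,0,0,39,-14,22,0.33,0,0,0,39,-14,22,0.33,0,0,0,40,-13,22,0.33,0,0,0,0,0,0,0.33])

```text
clock: 2.55
tcp_pos: [0.451, -0.2149, 0.3139]
tool_rot: [-3.139, 0.002, 0.007]
contact_force: [-1.2, 0.8, -0.1]
opening: 0.0303
gripper_force: 0.0
```

Emit:
jog_arm(deltas=[0,0,0,0,0,40,0.33,0,0,0,0,0,40,0.33,0,0,0,0,0,9,0.33,0,0,0,0,0,0,0.1,0,0,0,0,0,0,0.05,0,0,0,0,0,0,0.05,0,0,0,0,0,0,0.05])

```text
clock: 3.25
tcp_pos: [0.4483, -0.2165, 0.2295]
tool_rot: [3.14, -0.003, 0.003]
contact_force: [-0.1, 0.7, 3.7]
opening: 0.012
gripper_force: 25.0
```

Emit:
jog_arm(deltas=[0,0,0,0,0,-40,0.05,0,0,0,0,0,-40,0.05,0,0,0,0,-18,-40,0.05,0,0,0,17,-50,0,0.05,0,0,0,17,-50,0,0.05,0,0,0,17,-50,0,0.05,0,0,0,17,-50,0,0.05,0,0,0,0,0,0,0.05])

```text
clock: 4.05
tcp_pos: [0.5128, -0.0038, 0.3485]
tool_rot: [-3.139, -0.003, 0.009]
contact_force: [-0.9, -0.4, -1.2]
opening: 0.0117
gripper_force: 25.0
```

Emit:
jog_arm(deltas=[0,0,0,0,0,0,0.05])

```text
clock: 4.15
tcp_pos: [0.5115, -0.0075, 0.348]
tool_rot: [3.141, -0.0, 0.006]
contact_force: [-0.1, -0.2, -1.7]
opening: 0.0116
gripper_force: 25.0
```

```bash
python3 - <<'E'
from h import *
im,D=get_image("scene"); i2,_=get_image("top")
a=cv2.resize(im[120:240,170:330],(760,570),interpolation=3)
b=cv2.resize(i2[170:260,180:330],(760,456),interpolation=3)
cv2.imwrite("pics/s1.png",cv2.resize(np.hstack([a,cv2.resize(b,(760,570))]),(800,300))[...,::-1])
s=monitor.read_state(); print(s["tcp_pos"],s["tool_rot"],s["opening"])
filters(zb=.18)
E
```

```text
[ 0.51117966 -0.00921189  0.34791845] [3.14097116e+00 1.72834176e-04 2.53753742e-03] 0.012159000514380553
bar [367. 245.] [0. 0.] [0. 0.] 0.0 z 0.058 body None
```

View pics/s1.png

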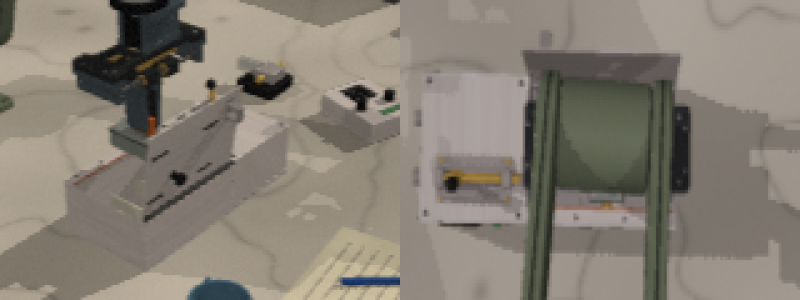

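The picture shows the filter held level over the chamber (left view, around (130,140)). The arm is about 11 mm short in y, so I'll correct that and lower.

Emit:
jog_arm(deltas=[0,0,0,6,-11,0,0.05,0,0,0,0,0,30,0.05,0,0,0,0,0,30,0.05,0,0,0,0,0,0,0.05])

```text
clock: 4.7
tcp_pos: [0.5163, 0.0021, 0.2845]
tool_rot: [-3.141, 0.009, 0.001]
contact_force: [-0.9, -0.4, -2.8]
opening: 0.0118
gripper_force: 25.0
```

Emit:
jog_arm(deltas=[0,0,0,0,0,15,0.05,0,0,0,0,0,15,0.05,0,0,0,0,0,10,0.05,0,0,0,0,0,8,0.05,0,0,0,0,0,0,0.05])

```text
clock: 5.2
tcp_pos: [0.5176, 0.0023, 0.2394]
tool_rot: [-3.142, 0.001, 0.002]
contact_force: [-1.2, 0.7, -1.8]
opening: 0.012
gripper_force: 25.0
```

Emit:
jog_arm(deltas=[0,0,0,0,0,2,0.05,0,0,0,0,0,2,0.05,0,0,0,0,0,0,0.05])

```text
clock: 5.5
tcp_pos: [0.5176, 0.0024, 0.2359]
tool_rot: [3.141, -0.0, 0.003]
contact_force: [-0.0, 0.2, -1.6]
opening: 0.0118
gripper_force: 25.0
```

Emit:
jog_arm(deltas=[0,0,0,0,0,0,0.3,0,0,0,0,0,0,0.3,0,0,0,0,0,-20,0.3,0,0,0,0,0,-45,0.33,0,0,0,0,0,-45,0.33,0,0,0,0,50,0,0.33,0,0,0,0,50,0,0.33,0,0,-7,-20,50,0,0.33])

```text
clock: 6.3
tcp_pos: [0.5006, -0.1457, 0.3469]
tool_rot: [3.139, -0.004, 0.13]
contact_force: [0.5, -0.4, -0.0]
opening: 0.0301
gripper_force: 0.0
```

Emit:
jog_arm(deltas=[0,0,0,-23,50,0,0.33,0,0,0,-25,50,0,0.33,0,0,0,-25,50,0,0.33,0,0,0,0,0,0,0.33])

```text
clock: 6.7
tcp_pos: [0.4494, -0.2907, 0.3462]
tool_rot: [3.139, -0.0, 0.119]
contact_force: [0.4, 1.5, -0.2]
opening: 0.0303
gripper_force: 0.0
```

```bash
python3 - <<'E'
from h import *
s=monitor.read_state(); print(s["tcp_pos"],s["tool_rot"],s["opening"])
i=get_image("top"); filters(img=i); filters(zb=.063,img=i)
r=get_image("scene")[0]
cv2.imwrite("pics/s2.png",np.hstack([cv2.resize(i[0][170:260,180:300],(400,300)),cv2.resize(r[120:240,170:330],(400,300))])[...,::-1])
E
```

```text
[ 0.44938506 -0.29073044  0.34620682] [ 3.13854027e+00 -2.87182958e-04  1.18617796e-01] 0.030342626817239458
bar [255. 214.] [516.6   3.6] [ 9.2 31.4] 84.8 z 0.063 body [array([517.2,   3.1]), array([107.1,  52.1]), np.float64(1.5)]
bar [255. 214.] [516.6   3.7] [ 8.9 31.3] 85.4 z 0.063 body [array([517.2,   3.1]), array([107.1,  52.1]), np.float64(1.5)]
```

View pics/s2.png

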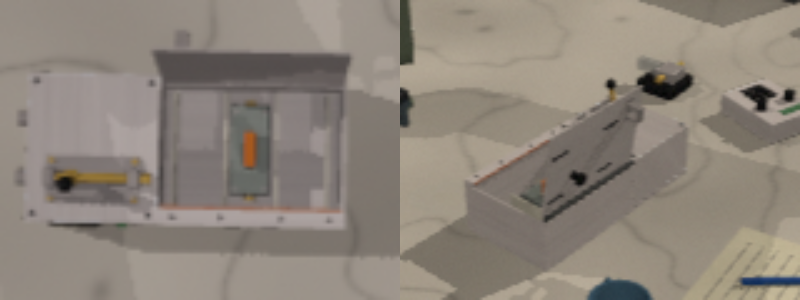

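The first filter stands in the middle bay (left view, bar at (250,148)). Now the second filter.

Emit:
jog_arm(deltas=[0,0,0,-18,41,0,0.33,0,0,0,-18,41,0,0.33,0,0,0,0,0,0,0.33])

```text
clock: 7.1
tcp_pos: [0.4256, -0.3741, 0.346]
tool_rot: [3.139, -0.0, 0.123]
contact_force: [0.9, 0.4, -0.2]
opening: 0.0301
gripper_force: 0.0
```

```bash
python3 - <<'E'
from h import *
s=monitor.read_state(); print(s["tcp_pos"],s["tool_rot"],s["opening"])
i=get_image("scene"); filters("scene",img=i)
o=cv2.imread("raw_scene0.png")[...,::-1]
print("before:"); filters("scene",img=(o.copy(),np.load("scene0.npy")))
E
```

```text
[ 0.42560453 -0.37410026  0.34595283] [ 3.13899846e+00 -4.08775909e-04  1.23326206e-01] 0.030053719626350256
bar [122. 238.] [ 420.  -380.7] [21.9 12.2] 20.1 z 0.053 body [array([ 421., -385.]), array([87.4, 36.6]), np.float64(13.5)]
before:
bar [171. 218.] [ 452.6 -217.8] [10.8 35.5] 85.3 z 0.047 body [array([ 450.4, -216.4]), array([42.7, 95.9]), np.float64(88.3)]
bar [122. 238.] [ 867.1 -607. ] [  19.5 1016.5] 63.2 z 0.053 body None
```

Emit:
jog_arm(deltas=[0,0,0,-2,3,40,0.33,0,0,0,0,0,40,0.33,0,0,0,0,0,30,0.33,0,0,0,0,0,7,0.33,0,0,0,0,0,0,0.33,0,0,0,0,0,0,0.05,0,0,0,0,0,0,0.05,0,0,0,0,0,0,0.05])

```text
clock: 7.95
tcp_pos: [0.4246, -0.3755, 0.2305]
tool_rot: [3.138, -0.003, 0.125]
contact_force: [-0.5, -1.8, -2.3]
opening: 0.0117
gripper_force: 25.0
```

Emit:
jog_arm(deltas=[0,0,0,0,0,0,0.05,0,0,0,0,0,-40,0.05,0,0,0,0,0,-40,0.05,0,0,0,0,0,-40,0.05,0,0,0,0,0,0,0.05])

```text
clock: 8.45
tcp_pos: [0.4248, -0.3759, 0.3546]
tool_rot: [3.133, -0.008, 0.125]
contact_force: [0.4, -1.1, -1.9]
opening: 0.0117
gripper_force: 25.0
```

Emit:
jog_arm(deltas=[0,0,7,0,0,0,0.05,0,0,0,13,-46,0,0.05,0,0,0,13,-46,0,0.05,0,0,0,13,-46,0,0.05,0,0,0,13,-46,0,0.05,0,0,0,13,-46,0,0.05,0,0,0,13,-46,0,0.05,0,0,0,14,-49,0,0.05])

```text
clock: 9.25
tcp_pos: [0.5144, -0.049, 0.3476]
tool_rot: [-3.141, 0.003, 0.002]
contact_force: [0.5, -0.3, -2.7]
opening: 0.0122
gripper_force: 25.0
```

Emit:
jog_arm(deltas=[0,0,0,0,0,0,0.05,0,0,0,0,0,0,0.05,0,0,0,0,0,0,0.05])

```text
clock: 9.55
tcp_pos: [0.5143, -0.0514, 0.348]
tool_rot: [3.141, 0.002, 0.002]
contact_force: [-0.2, -0.4, -1.6]
opening: 0.0116
gripper_force: 25.0
```

Emit:
jog_arm(deltas=[0,0,0,2,-1,30,0.05,0,0,0,0,0,30,0.05,0,0,0,0,0,20,0.05,0,0,0,0,0,15,0.05,0,0,0,0,0,10,0.05,0,0,0,0,0,4,0.05,0,0,0,0,0,0,0.05,0,0,0,0,0,0,0.05])

```text
clock: 10.35
tcp_pos: [0.5171, -0.0502, 0.2404]
tool_rot: [3.141, -0.001, 0.002]
contact_force: [-0.5, 0.6, -1.7]
opening: 0.0119
gripper_force: 25.0
```

Emit:
jog_arm(deltas=[0,0,0,0,0,1.5,0.05,0,0,0,0,0,0,0.3,0,0,0,0,0,0,0.3,0,0,0,0,0,-40,0.33,0,0,0,0,0,-50,0.33,0,0,0,0,50,-50,0.2,0,0,0,20,50,-50,0,0,0,0,50,50,-20,0])

```text
clock: 11.15
tcp_pos: [0.5639, -0.1538, 0.4167]
tool_rot: [3.139, -0.007, 0.003]
contact_force: [1.1, 0.7, 0.3]
opening: 0.0088
gripper_force: 0.0
```

Emit:
jog_arm(deltas=[0,0,0,50,50,0,0,0,0,0,50,0,0,0,0,0,0,50,0,0,0,0,0,0,0,0,0,0])

```text
clock: 11.55
tcp_pos: [0.7051, -0.188, 0.4077]
tool_rot: [-3.141, -0.001, 0.004]
contact_force: [-1.0, 0.7, -1.0]
opening: 0.0005
gripper_force: 0.0
```

```bash
python3 - <<'E'
from h import *
s=monitor.read_state(); print(s["tcp_pos"],s["tool_rot"],s["opening"])
i=get_image("top"); filters(zb=.063,img=i); np.save("t.npy",i[1])
P=cloud("top",i[1]); h=P[150:205,222:292].reshape(-1,3); h=h[(h[:,2]>.1)&(h[:,2]<.25)]
for z in np.arange(.1,.22,.02):
    k=abs(h[:,2]-z)<.01
    if k.sum(): print(round(z,2),k.sum(),np.median(h[k],0))
r=get_image("scene")[0]
cv2.imwrite("pics/s3.png",np.hstack([cv2.resize(i[0][150:270,170:330],(400,300)),cv2.resize(r[120:240,170:330],(400,300))])[...,::-1])
E
```

```text
[ 0.70511767 -0.18798223  0.40770089] [-3.14084573e+00 -7.16799928e-04  4.11383687e-03] 0.000520389064439228
bar [255. 214.] [516.5   3.6] [ 8.8 31.1] 85.2 z 0.063 body [array([516.4,  -9.4]), array([ 86. , 102.1]), np.float64(86.5)]
bar [270. 216.] [514.1 -49.9] [30.6  7. ] 1.3 z 0.064 body [array([513.1, -35.2]), array([103.7,  86.2]), np.float64(1.1)]
0.1 43 [ 0.58350544 -0.01118181  0.10592425]
0.12 77 [0.58570282 0.00517275 0.1200863 ]
0.14 88 [ 0.5886887  -0.01280038  0.13930487]
0.16 86 [0.59168491 0.0077727  0.16094969]
0.18 100 [0.59477672 0.00431125 0.18086709]
0.2 129 [0.59840384 0.01028372 0.19996566]
```

View pics/s3.png

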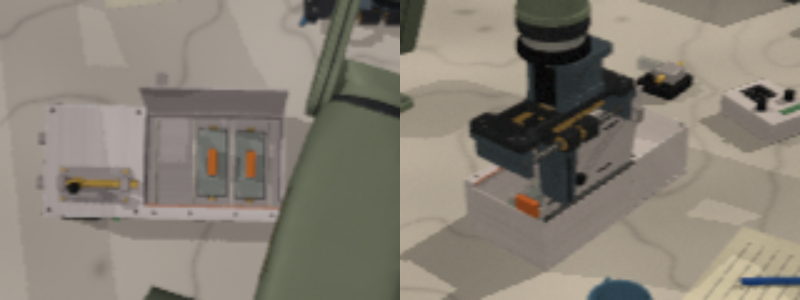

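Both filters stand in their bays: bars at (212,162) and (250,165) in the left view. Next I'll close the hatch from behind, at a y between its knob and the staple.

Emit:
jog_arm(deltas=[0,0,0,-10,-50,0,0,0,0,0,-10,-50,0,0,0,0,0,-10,-50,0,0,0,0,0,-10,-50,0,0,0,0,0,0,0,23,0,0,0,0,0,0,23,0,0,0,0,0,0,0,0])

```text
clock: 12.35
tcp_pos: [0.658, 0.0085, 0.3634]
tool_rot: [3.141, 0.006, 0.004]
contact_force: [-0.2, -0.2, -0.0]
opening: 0.0009
gripper_force: 0.0
```

Emit:
jog_arm(deltas=[0,0,0,0,0,0,0])

```text
clock: 12.45
tcp_pos: [0.6596, 0.0078, 0.3665]
tool_rot: [3.141, -0.001, 0.003]
contact_force: [0.7, -0.3, 0.6]
opening: 0.0006
gripper_force: 0.0
```

Emit:
jog_arm(deltas=[0,0,0,-20,0,0,0,0,0,0,-15,0,0,0,0,0,0,-15,0,0,0,0,0,0,-15,0,0,0,0,0,0,-15,0,0,0,0,0,0,-15,0,0,0,0,0,0,-15,0,0,0,0,0,0,-15,0,0,0])

```text
clock: 13.25
tcp_pos: [0.5356, 0.0071, 0.3678]
tool_rot: [3.141, -0.007, 0.002]
contact_force: [2.4, 0.9, -1.0]
opening: 0.0007
gripper_force: 0.9
```

Emit:
jog_arm(deltas=[0,0,0,-9,0,2,0,0,0,0,-8,0,11,0,0,0,0,-8,0,11,0,0,0,0,-7,0,13,0,0,0,0,-7,0,13,0,0,0,0,-3,0,11,0,0,0,0,-2,0,11,0])

```text
clock: 13.95
tcp_pos: [0.4913, 0.0073, 0.2934]
tool_rot: [3.141, -0.001, 0.003]
contact_force: [-0.1, -0.3, 0.7]
opening: 0.0004
gripper_force: 0.6
```

```bash
python3 - <<'E'
from h import *
s=monitor.read_state(); print(s["tcp_pos"],s["tool_rot"],s["contact_force"])
r=get_image("scene")[0]
cv2.imwrite("pics/s4.png",cv2.resize(r[110:230,170:330],(480,360))[...,::-1])
E
```

```text
[0.49127015 0.00730991 0.29336194] [ 3.14142216e+00 -8.26349741e-04  2.57351711e-03] [-0.09294373 -0.27904488  0.73939424]
```

View pics/s4.png

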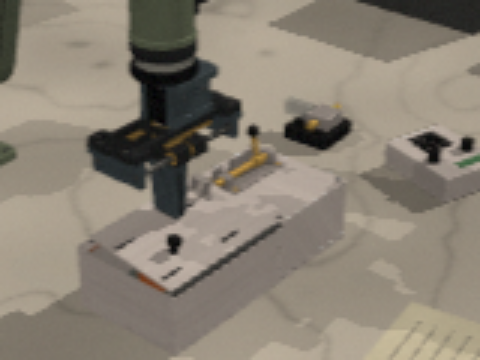

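The hatch is nearly down, with a small gap at the left edge near (90,243). I'll press it flush in small steps.

Emit:
jog_arm(deltas=[0,0,0,0,0,6,0,0,0,0,0,0,5,0,0,0,0,0,0,4,0,0,0,0,0,0,0,0])

```text
clock: 14.4
tcp_pos: [0.4916, 0.0075, 0.2777]
tool_rot: [3.142, 0.001, 0.003]
contact_force: [0.4, 0.3, -0.1]
opening: 0.0001
gripper_force: 0.0
```

Emit:
jog_arm(deltas=[0,0,0,0,0,2,0,0,0,0,0,0,0,0])

```text
clock: 14.6
tcp_pos: [0.4916, 0.0075, 0.2762]
tool_rot: [3.142, -0.0, 0.003]
contact_force: [0.5, 1.1, -0.0]
opening: 0.0002
gripper_force: 0.0
```

Emit:
jog_arm(deltas=[0,0,0,0,0,2,0,0,0,0,0,0,0,0])

```text
clock: 14.8
tcp_pos: [0.4916, 0.0076, 0.2759]
tool_rot: [3.142, -0.001, 0.003]
contact_force: [-4.0, -0.5, 12.8]
opening: 0.0005
gripper_force: 5.9
```

Emit:
jog_arm(deltas=[0,0,0,0,0,-40,0,0,0,0,0,0,-45,0.4,0,0,0,0,50,0,0.4,0,0,0,0,0,0,0.4])

```text
clock: 15.2
tcp_pos: [0.4918, -0.0456, 0.361]
tool_rot: [3.139, -0.004, -0.0]
contact_force: [-0.4, 0.6, -1.3]
opening: 0.0217
gripper_force: 0.0
```

```bash
python3 - <<'E'
from h import *
i,D=get_image("top"); print(monitor.read_state()["tcp_pos"])
for r in pinpoint("bolt_knob","top"): print("top",r, atz("top",r["point"],.136))
P=cloud("top",D); q=P[215:240,185:232]; k=(D[215:240,185:232]>0)&(q[...,2]>.125)&(q[...,2]<.16); print(k.sum(), q[k].mean(0) if k.any() else 0)
s,_=get_image("scene")
(t1,d1)=ray("top",pinpoint("bolt_knob","top")[0]["point"])
for r in pinpoint("bolt_knob","scene"):
    t2,d2=ray("scene",r["point"]); A=np.stack([d1,-d2],1); a=np.linalg.lstsq(A,t2-t1,rcond=None)[0]; print("tri",r["confidence"],r["point"],t1+a[0]*d1,t2+a[1]*d2)
cv2.imwrite("pics/s5.png",np.hstack([cv2.resize(i[190:250,180:260],(400,300),interpolation=3),cv2.resize(s[120:210,180:300],(400,300),interpolation=3)])[...,::-1])
E
```

```text
[ 0.49147535 -0.04411526  0.35986507]
top {'point': [235.6, 215.7], 'confidence': 0.72} [0.50825371 0.0618127  0.136     ]
top {'point': [198.9, 227.0], 'confidence': 0.58} [0.46909173 0.17831603 0.136     ]
19 [0.47544267 0.17791151 0.14251182]
tri 0.62 [251.3, 151.3] [0.50649434 0.05799038 0.19661022] [0.53938917 0.0872827  0.19941237]
```

View pics/s5.png

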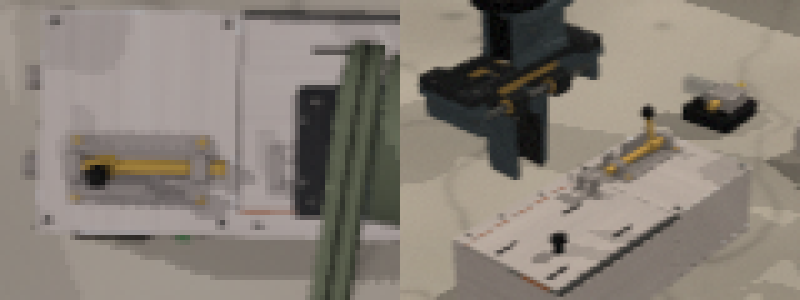

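The hatch looks flush. The bolt knob is at about (97,175) in the left view, so world (0.476, 0.179), leaning slightly forward. I'll straddle it and slide the bolt.

Emit:
jog_arm(deltas=[0,0,0,-3,-45,0,0.5,0,0,0,-3,-45,0,0.5,0,0,0,-3,-45,0,0.5,0,0,0,-3,-45,0,0.5,0,0,0,-2,-44,0,0.5,0,0,0,0,0,0,0.5])

```text
clock: 16.05
tcp_pos: [0.4762, 0.1865, 0.3586]
tool_rot: [-3.14, 0.001, 0.01]
contact_force: [0.8, -1.3, -0.1]
opening: 0.0455
gripper_force: 0.0
```

Emit:
jog_arm(deltas=[0,0,0,0,0,0,0.5])

```text
clock: 16.15
tcp_pos: [0.4764, 0.1829, 0.3586]
tool_rot: [3.141, 0.001, 0.007]
contact_force: [0.5, -0.3, -0.1]
opening: 0.0459
gripper_force: 0.0
```

Emit:
jog_arm(deltas=[0,0,0,0,3,25,0.5,0,0,0,0,0,25,0.5,0,0,0,0,0,2,0.5,0,0,0,0,0,0,0.1,0,0,0,0,0,0,0.1,0,0,0,0,0,0,0.1,0,0,0,0,0,0,0.1], grip_force=8)

```text
clock: 16.85
tcp_pos: [0.4772, 0.1784, 0.3082]
tool_rot: [-3.141, -0.002, 0.003]
contact_force: [0.1, -1.8, 0.2]
opening: 0.0164
gripper_force: 1.2
```

Emit:
jog_arm(deltas=[0,0,0,0,8,0,0.1,0,0,0,0,8,0,0.1,0,0,0,0,8,0,0.1,0,0,0,0,8,0,0.1,0,0,0,0,6,0,0.1,0,0,0,0,0,0,0.1])

```text
clock: 17.45
tcp_pos: [0.4771, 0.1392, 0.3079]
tool_rot: [3.141, -0.001, 0.002]
contact_force: [-0.7, -0.4, 5.9]
opening: 0.0147
gripper_force: 8.0
```

Emit:
jog_arm(deltas=[0,0,0,0,3,0,0.1,0,0,0,0,2,0,0.1,0,0,0,0,0,0,0.1])

```text
clock: 17.75
tcp_pos: [0.4772, 0.1347, 0.3079]
tool_rot: [3.142, -0.001, 0.002]
contact_force: [-0.2, 0.5, 5.7]
opening: 0.0144
gripper_force: 8.0
```

Emit:
jog_arm(deltas=[0,0,0,0,2,0,0.1,0,0,0,0,1,0,0.1,0,0,0,0,0,0,0.1])

```text
clock: 18.05
tcp_pos: [0.4771, 0.1322, 0.3079]
tool_rot: [-3.14, -0.001, 0.002]
contact_force: [-0.8, 4.4, 5.7]
opening: 0.0148
gripper_force: 8.0
```

Emit:
jog_arm(deltas=[0,0,0,0,2,0,0.1,0,0,0,0,1,0,0.1,0,0,0,0,0,0,0.1])

```text
clock: 18.35
tcp_pos: [0.4772, 0.1307, 0.3079]
tool_rot: [-3.135, -0.001, 0.0]
contact_force: [-2.1, 11.0, 5.0]
opening: 0.0151
gripper_force: 8.0
```

Emit:
jog_arm(deltas=[0,0,0,0,-1,0,0.2,0,0,0,0,0,0,0.4,0,0,0,0,0,-30,0.4,0,0,0,0,0,-30,0,0,0,0,45,0,0,0,0,0,0,0,0,0,0])

```text
clock: 18.95
tcp_pos: [0.5255, 0.1298, 0.3677]
tool_rot: [3.141, -0.005, 0.002]
contact_force: [-1.1, -0.3, -0.2]
opening: 0.013
gripper_force: 0.0
```

```bash
python3 - <<'E'
from h import *
i,D=get_image("top"); print(monitor.read_state()["tcp_pos"])
for r in pinpoint("bolt_knob","top"): print("top",r, atz("top",r["point"],.136))
s,_=get_image("scene"); print(pinpoint("bolt_knob","scene"))
cv2.imwrite("pics/s6.png",np.hstack([cv2.resize(i[190:250,180:260],(400,300),interpolation=3),cv2.resize(s[120:210,180:300],(400,300),interpolation=3)])[...,::-1])
E
```

```text
[0.5234447  0.12968076 0.36661351]
top {'point': [384.2, 207.4], 'confidence': 0.68} [ 0.54692116 -0.41178465  0.136     ]
[{'point': [246.1, 154.8], 'confidence': 0.42}, {'point': [276.6, 149.4], 'confidence': 0.18}]
```

View pics/s6.png

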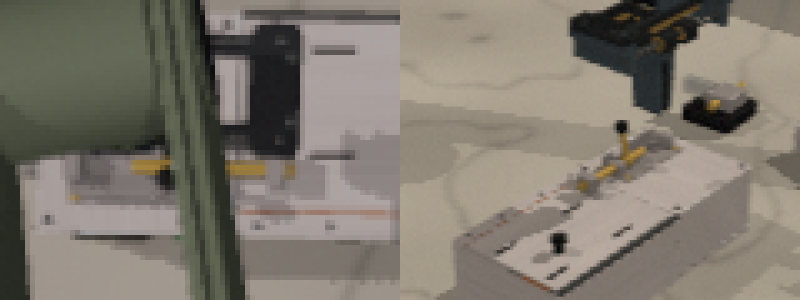

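Emit:
jog_arm(deltas=[0,0,0,0,-4,25,0,0,0,0,0,0,25,0,0,0,0,-10,0,0,0,0,0,0,-10,0,0,0,0,0,0,-8,0,0,0,0,0,0,-8,0,2,0,0,0,0,-8,0,3,0,0,0,0,-8,0,3,0])

```text
clock: 19.95
tcp_pos: [0.4696, 0.1345, 0.3096]
tool_rot: [-3.141, -0.002, 0.003]
contact_force: [0.9, 0.6, 0.2]
opening: 0.0007
gripper_force: 0.4
```

Emit:
jog_arm(deltas=[0,0,0,-6,0,2,0,0,0,0,-6,0,2,0,0,0,0,-6,0,2,0,0,0,0,0,0,0,0])

```text
clock: 20.35
tcp_pos: [0.4511, 0.1344, 0.3028]
tool_rot: [3.141, 0.002, 0.003]
contact_force: [-0.5, -0.4, 0.2]
opening: 0.0005
gripper_force: 0.0
```

Tip is now at z 0.112, above the notch, so I'll press down gently.

Emit:
jog_arm(deltas=[0,0,0,-3,0,2,0,0,0,0,0,0,1,0,0,0,0,0,0,0,0])

```text
clock: 20.65
tcp_pos: [0.4491, 0.1344, 0.3]
tool_rot: [3.141, 0.001, 0.003]
contact_force: [-0.1, -0.4, -0.9]
opening: 0.0003
gripper_force: 0.0
```

Emit:
jog_arm(deltas=[0,0,0,0,0,1,0,0,0,0,0,0,1,0,0,0,0,0,0,0,0])

```text
clock: 20.95
tcp_pos: [0.4492, 0.1344, 0.299]
tool_rot: [-3.141, -0.0, 0.003]
contact_force: [-2.7, -0.7, 8.0]
opening: 0.0006
gripper_force: 3.6
```

Emit:
jog_arm(deltas=[0,0,0,0,0,-40,0,0,0,0,0,0,-40,0,0,0,0,0,40,-40,0,0,0,0,0,50,-40,0.5,0,0,0,0,50,0,0.5,0,0,0,0,50,0,0.5,0,0,0,0,50,0,0.5,0,0,0,0,50,0,0.5])

```text
clock: 21.75
tcp_pos: [0.4495, -0.142, 0.445]
tool_rot: [3.141, -0.001, 0.003]
contact_force: [0.4, -0.1, -0.2]
opening: 0.0373
gripper_force: 0.0
```

```bash
python3 - <<'E'
from h import *
i,D=get_image("top"); print(monitor.read_state()["tcp_pos"],monitor.read_state()["tool_rot"])
P=cloud("top",D); hsv=cv2.cvtColor(i,cv2.COLOR_RGB2HSV)
for r in pinpoint("bolt_knob","top"): print("top",r, atz("top",r["point"],.101))
g=np.zeros(D.shape,bool); g[190:225,362:405]=1
m=g&(abs(P[...,2]-.152)<.008); r=cv2.minAreaRect((P[m][:,:2]*1000).astype(np.float32)); print("mid wand",r,P[m].mean(0))
# knob by dark pixels
k=np.zeros(D.shape,bool); k[225:240,195:232]=1; k&=(i.max(-1)<45)
print([ (c.tolist(), atz("top",c,.101).round(4).tolist()) for c in [np.argwhere(k).mean(0)[::-1]]],k.sum())
s,_=get_image("scene")
cv2.imwrite("pics/s7.png",np.hstack([cv2.resize(i[195:250,185:290],(500,262),interpolation=3),cv2.resize(s[135:205,190:300],(300,262),interpolation=3)])[...,::-1])
E
```

```text
[ 0.44960716 -0.14806771  0.4447649 ] [ 3.13401758e+00 -5.58596351e-04 -2.36644096e-03]
top {'point': [214.3, 237.0], 'confidence': 0.64} [0.43771348 0.13181585 0.101     ]
top {'point': [269.3, 232.7], 'confidence': 0.63} [ 0.45652159 -0.04809737  0.101     ]
top {'point': [249.1, 233.8], 'confidence': 0.55} [0.45118231 0.0179635  0.101     ]
mid wand ((552.5343017578125, -428.54864501953125), (24.05546760559082, 26.43531036376953), 79.92240905761719) [ 0.55175947 -0.42863857  0.15134284]
[([213.4, 235.2], [0.4435, 0.135, 0.101])] 10
```

View pics/s7.png

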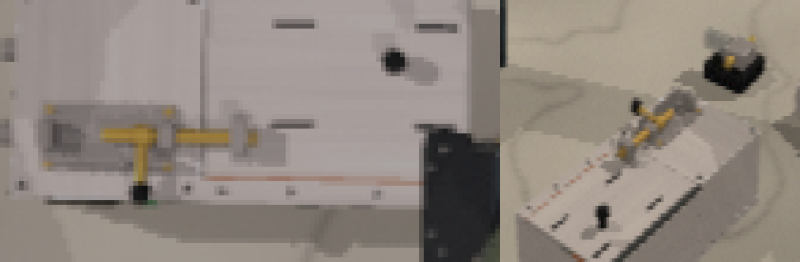

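The picture shows the bolt across into the staple, with the handle lying down in its notch (knob at (140,190), about (0.444, 0.135)) and a green light on at (150,203). Now the middle wand in the stand.

Emit:
jog_arm(deltas=[0,0,0,17,46,0,0.6,0,0,0,17,46,0,0.6,0,0,0,17,46,0,0.6,0,0,0,17,46,0,0.6,0,0,0,17,46,0,0.6,0,0,0,18,48,0,0.6,0,0,7.5,0,0,0,0.6,0,0,7.5,0,0,0,0.6], grip_force=25)

```text
clock: 22.7
tcp_pos: [0.5547, -0.4166, 0.4429]
tool_rot: [-3.14, 0.002, -0.264]
contact_force: [-0.0, 0.2, 0.1]
opening: 0.0548
gripper_force: 0.0
```

Emit:
jog_arm(deltas=[0,0,0,0,0,0,0.6,0,0,0,0,0,0,0.6])

```text
clock: 22.9
tcp_pos: [0.554, -0.4152, 0.4447]
tool_rot: [-3.141, 0.0, -0.255]
contact_force: [0.2, 0.0, 0.0]
opening: 0.055
gripper_force: 0.0
```

Emit:
jog_arm(deltas=[0,0,0,2,13.5,0,0.6,0,0,0,0,0,40,0.6,0,0,0,0,0,40,0.6,0,0,0,0,0,0,0.6])

```text
clock: 23.3
tcp_pos: [0.5505, -0.4296, 0.3587]
tool_rot: [-3.137, 0.011, -0.258]
contact_force: [-0.3, -0.8, -1.0]
opening: 0.0548
gripper_force: 0.0
```

Emit:
jog_arm(deltas=[0,0,0,0,0,35,0.6,0,0,0,0,0,30,0.6,0,0,0,0,0,19,0.6,0,0,0,0,0,0,0.6,0,0,0,0,0,0,0.2,0,0,0,0,0,0,0.2,0,0,0,0,0,0,0.2,0,0,0,0,0,0,0.2])

```text
clock: 24.1
tcp_pos: [0.5519, -0.4302, 0.2823]
tool_rot: [3.141, -0.002, -0.259]
contact_force: [-0.4, -1.2, 0.5]
opening: 0.0257
gripper_force: 0.3
```

Emit:
jog_arm(deltas=[0,0,0,0,0,0,0.2,0,0,0,0,0,0,0.2])

```text
clock: 24.3
tcp_pos: [0.5518, -0.4302, 0.2821]
tool_rot: [3.141, -0.002, -0.259]
contact_force: [-0.4, -0.3, 4.9]
opening: 0.0241
gripper_force: 25.0
```

Emit:
jog_arm(deltas=[0,0,0,0,0,-30,0.2,0,0,0,0,0,-50,0.2,0,0,0,0,0,-50,0.2,0,0,0,0,0,0,0.2,0,0,0,0,0,0,0.2])

```text
clock: 24.8
tcp_pos: [0.5516, -0.43, 0.4121]
tool_rot: [3.141, -0.002, -0.259]
contact_force: [-0.2, -0.6, -2.1]
opening: 0.0238
gripper_force: 25.0
```

Emit:
jog_arm(deltas=[0,0,-7.5,0,0,0,0.2,0,0,-7.4,0,0,0,0.2,0,0,0,-8,-45,0,0.2,0,0,0,-8,-45,0,0.2,0,0,0,-8,-45,0,0.2,0,0,0,-8,-45,0,0.2,0,0,0,-8,-45,0,0.2,0,0,0,-8,-45,0,0.2])

```text
clock: 25.6
tcp_pos: [0.5023, -0.1583, 0.4083]
tool_rot: [-3.14, 0.005, 0.001]
contact_force: [0.8, 0.5, 0.2]
opening: 0.0236
gripper_force: 25.0
```

Emit:
jog_arm(deltas=[0,0,0,-8,-45,0,0.2,0,0,0,-8,-45,0,0.2,0,0,0,-8,-45,0,0.2,0,0,0,-8,-45,0,0.2,0,0,0,-8,-40,0,0.2,0,0,0,-7,-40,0,0.2,0,0,0,0,0,0,0.2,0,0,0,0,0,0,0.2])

```text
clock: 26.4
tcp_pos: [0.4556, 0.1003, 0.4091]
tool_rot: [3.14, 0.004, 0.004]
contact_force: [-0.2, -0.7, -0.4]
opening: 0.024
gripper_force: 25.0
```

```bash
python3 - <<'E'
from h import *
im,D=get_image("scene"); s=monitor.read_state(); t=s["tcp_pos"]; print(t,s["tool_rot"])
e=t-[0,0,.2763]; print("expected tip px",proj("scene",e),"mid",proj("scene",e+[0,0,.1025]))
for n in("wand_tip","wand_mid"): print(n,[(r["point"],round(r["confidence"],2)) for r in pinpoint(n,"scene")])
for y in (93,-89): print("seam end px",y,proj("scene",[.4565,y/1000,.085]))
u,v=proj("scene",e).astype(int); c=im[v-55:v+35,u-60:u+60]
print("crop origin",u-60,v-55)
cv2.imwrite("pics/s8.png",cv2.resize(c,(800,600),interpolation=3)[...,::-1])
E
```

```text
[0.45583861 0.09959081 0.40938685] [3.14025381e+00 2.93594232e-03 1.84039989e-03]
expected tip px [235.90259791 159.59165075] mid [235.28772868 133.87555305]
wand_tip [([154.4, 306.6], 0.81), ([106.6, 270.0], 0.76), ([235.6, 162.7], 0.42), ([242.8, 198.8], 0.24)]
wand_mid [([146.8, 264.0], 0.93), ([103.4, 255.1], 0.58), ([237.0, 133.2], 0.57), ([221.9, 181.0], 0.47)]
seam end px 93 [235.12799055 171.72581588]
seam end px -89 [199.64910708 192.33363666]
crop origin 175 104
```

View pics/s8.png

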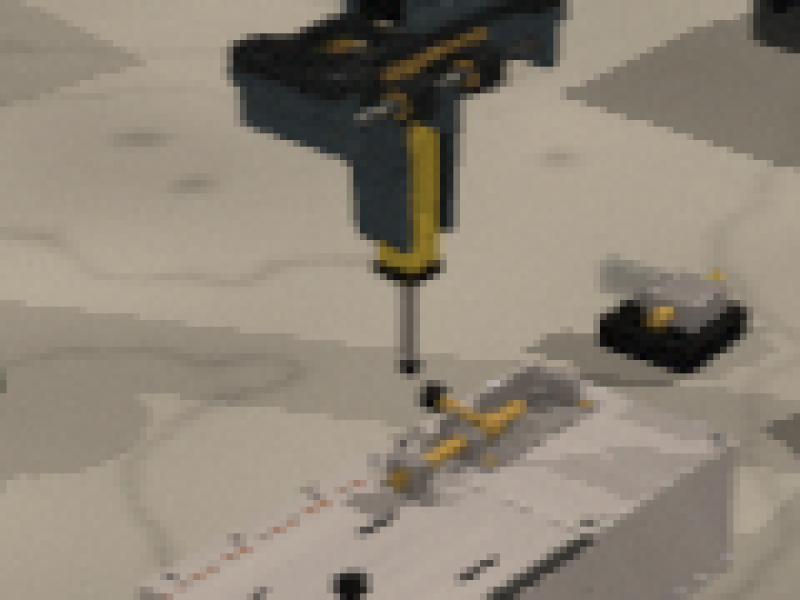

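The wand hangs upright, with the tip at crop (410,366), matching the expected pixel (236,160). One quick check of the copper line in both cameras, then the sweep.

```bash
python3 - <<'E'
from h import *
for n,(u0,u1,v0,v1) in {"scene":(190,240,168,200),"top":(225,290,226,242)}.items():
    im,D=get_image(n); I=im.astype(int); rg=I[...,0]-I[...,2]; rg[:v0]=0;rg[v1:]=0;rg[:,:u0]=0;rg[:,u1:]=0
    m=(rg>28)&(I[...,0]-I[...,1]>16); 
    q=np.array([atz(n,(c,r),.085)[:2] for r,c in np.argwhere(m)]); q=q[abs(q[:,0]-.457)<.012]
    w=np.polyfit(q[:,1],q[:,0],1); print(n,len(q),"x at y=.09,0,-.09:",np.polyval(w,[.09,0,-.09]).round(4),q[:,1].min(),q[:,1].max(),np.std(q[:,0]-np.polyval(w,q[:,1])))
    P=cloud(n,D); hatch=P[200:212,238:262] if n=="top" else None
    if n=="top": print("hatch z",np.median(hatch[...,2]), "front z",np.median(P[236:238,235:280,2]))
E
```

```text
scene 40 x at y=.09,0,-.09: [0.4617 0.4589 0.4561] -0.0933168381708378 0.10623012807151877 0.00332181290982764
top 36 x at y=.09,0,-.09: [0.4567 0.4565 0.4563] -0.0871876758746511 0.06871318107275402 0.0010983821846396687
hatch z 0.08612322549764617 front z 0.0866852480762551
```

Emit:
jog_arm(deltas=[0,0,0,0.5,2,20,0.2,0,0,0,0,0,15,0.2,0,0,0,0,0,7,0.2,0,0,0,0,0,0,0.2,0,0,0,0,0,0,0.2])

```text
clock: 27.15
tcp_pos: [0.4569, 0.0975, 0.3693]
tool_rot: [-3.141, -0.001, 0.0]
contact_force: [0.0, 0.4, -1.4]
opening: 0.0241
gripper_force: 25.0
```

Emit:
jog_arm(deltas=[0,0,0,-0.5,0,3,0.2,0,0,0,0,0,2,0.2,0,0,0,0,0,0,0.2,0,0,0,0,0,0,0.2])

```text
clock: 27.55
tcp_pos: [0.4561, 0.0979, 0.3639]
tool_rot: [3.142, -0.0, 0.001]
contact_force: [0.4, -0.8, -1.4]
opening: 0.0239
gripper_force: 25.0
```

Emit:
jog_arm(deltas=[0,0,0,0,0,0.5,0.2,0,0,0,0,0,0,0.2])

```text
clock: 27.75
tcp_pos: [0.4561, 0.0978, 0.3633]
tool_rot: [3.142, -0.0, 0.001]
contact_force: [-0.6, -0.1, -0.6]
opening: 0.0236
gripper_force: 25.0
```

Emit:
jog_arm(deltas=[0,0,0,0,0,0.7,0.2,0,0,0,0,0,0,0.2])

```text
clock: 27.95
tcp_pos: [0.4561, 0.0978, 0.3625]
tool_rot: [3.141, 0.0, 0.001]
contact_force: [0.2, -0.4, -1.0]
opening: 0.0243
gripper_force: 25.0
```

Emit:
jog_arm(deltas=[0,0,0,0,3,0,0.2,0,0,0,0,3,0,0.2,0,0,0,0,3,0,0.2,0,0,0,0,3,0,0.2,0,0,0,0,3,0,0.2,0,0,0,0,3,0,0.2,0,0,0,0,3,0,0.2,0,0,0,0,3,0,0.2])

```text
clock: 28.75
tcp_pos: [0.4561, 0.0736, 0.3626]
tool_rot: [3.141, 0.0, 0.001]
contact_force: [0.6, 0.5, -1.0]
opening: 0.024
gripper_force: 25.0
```

Tracking is exact and no contact force shows, so I'll continue the sweep.

Emit:
jog_arm(deltas=[0,0,0,0,3,0,0.2,0,0,0,0,3,0,0.2,0,0,0,0,3,0,0.2,0,0,0,0,3,0,0.2,0,0,0,0,3,0,0.2,0,0,0,0,3,0,0.2,0,0,0,0,3,0,0.2,0,0,0,0,3,0,0.2])

```text
clock: 29.55
tcp_pos: [0.4562, 0.0496, 0.3626]
tool_rot: [3.142, -0.0, 0.001]
contact_force: [0.6, -0.0, -0.6]
opening: 0.0239
gripper_force: 25.0
```

Emit:
jog_arm(deltas=[0,0,0,0,3,0,0.2,0,0,0,0,3,0,0.2,0,0,0,0,3,0,0.2,0,0,0,0,3,0,0.2,0,0,0,0,3,0,0.2,0,0,0,0,3,0,0.2,0,0,0,0,3,0,0.2,0,0,0,0,3,0,0.2])

```text
clock: 30.35
tcp_pos: [0.4562, 0.0256, 0.3626]
tool_rot: [3.142, -0.0, 0.001]
contact_force: [0.2, -0.3, -1.6]
opening: 0.0239
gripper_force: 25.0
```

Emit:
jog_arm(deltas=[0,0,0,0,3,0,0.2,0,0,0,0,3,0,0.2,0,0,0,0,3,0,0.2,0,0,0,0,3,0,0.2,0,0,0,0,3,0,0.2,0,0,0,0,3,0,0.2,0,0,0,0,3,0,0.2,0,0,0,0,3,0,0.2])

```text
clock: 31.15
tcp_pos: [0.4562, 0.0016, 0.3626]
tool_rot: [3.142, -0.0, 0.001]
contact_force: [-0.1, 0.4, -0.8]
opening: 0.0239
gripper_force: 25.0
```

Emit:
jog_arm(deltas=[0,0,0,0,3,0,0.2,0,0,0,0,3,0,0.2,0,0,0,0,3,0,0.2,0,0,0,0,3,0,0.2,0,0,0,0,3,0,0.2,0,0,0,0,3,0,0.2,0,0,0,0,3,0,0.2,0,0,0,0,3,0,0.2])

```text
clock: 31.95
tcp_pos: [0.4562, -0.0224, 0.3626]
tool_rot: [3.142, -0.0, 0.001]
contact_force: [-0.5, 0.2, -1.1]
opening: 0.0239
gripper_force: 25.0
```

Emit:
jog_arm(deltas=[0,0,0,0,3,0,0.2,0,0,0,0,3,0,0.2,0,0,0,0,3,0,0.2,0,0,0,0,3,0,0.2,0,0,0,0,3,0,0.2,0,0,0,0,3,0,0.2,0,0,0,0,3,0,0.2,0,0,0,0,3,0,0.2])

```text
clock: 32.75
tcp_pos: [0.4563, -0.0464, 0.3626]
tool_rot: [3.142, -0.0, 0.001]
contact_force: [0.4, -1.1, -0.7]
opening: 0.0239
gripper_force: 25.0
```

Emit:
jog_arm(deltas=[0,0,0,0,3,0,0.2,0,0,0,0,3,0,0.2,0,0,0,0,3,0,0.2,0,0,0,0,3,0,0.2,0,0,0,0,3,0,0.2,0,0,0,0,3,0,0.2,0,0,0,0,3,0,0.2,0,0,0,0,3,0,0.2])

```text
clock: 33.55
tcp_pos: [0.4563, -0.0704, 0.3626]
tool_rot: [3.141, -0.0, 0.001]
contact_force: [0.2, -0.0, -0.9]
opening: 0.0236
gripper_force: 25.0
```

Emit:
jog_arm(deltas=[0,0,0,0,3,0,0.2,0,0,0,0,3,0,0.2,0,0,0,0,3,0,0.2,0,0,0,0,3,0,0.2,0,0,0,0,3,0,0.2,0,0,0,0,3,0,0.2,0,0,0,0,3,0,0.2,0,0,0,0,3,0,0.2])

```text
clock: 34.35
tcp_pos: [0.4563, -0.0944, 0.3626]
tool_rot: [3.142, -0.0, 0.001]
contact_force: [-0.3, -0.1, -0.9]
opening: 0.0236
gripper_force: 25.0
```

Emit:
jog_arm(deltas=[0,0,0,0,0,0,0.2,0,0,0,0,0,-20,0.2,0,0,0,0,0,-30,0.2])

```text
clock: 34.65
tcp_pos: [0.4559, -0.0941, 0.4116]
tool_rot: [-3.141, 0.005, 0.001]
contact_force: [0.4, 0.2, -1.3]
opening: 0.0242
gripper_force: 25.0
```

Emit:
jog_arm(deltas=[0,0,7.5,0,0,0,0.2,0,0,7.4,0,0,0,0.2])

```text
clock: 34.85
tcp_pos: [0.4564, -0.0941, 0.4137]
tool_rot: [-3.141, -0.002, -0.264]
contact_force: [-0.8, -1.0, -1.1]
opening: 0.0241
gripper_force: 25.0
```

The sweep is complete with steady height and no pressing. Returning to the stand.

Emit:
jog_arm(deltas=[0,0,0,25,43,0,0.2,0,0,0,25,43,0,0.2,0,0,0,25,43,0,0.2,0,0,0,26,43,0,0.2,0,0,0,26,43,0,0.2,0,0,0,26,43,0,0.2,0,0,0,25,42,0,0.2,0,0,0,0,0,0,0.2])

```text
clock: 35.65
tcp_pos: [0.5519, -0.4345, 0.41]
tool_rot: [3.14, 0.0, -0.263]
contact_force: [0.3, 0.5, -1.5]
opening: 0.0244
gripper_force: 25.0
```

Emit:
jog_arm(deltas=[0,0,0,0,0,0,0.2,0,0,0,0,0,0,0.2,0,0,0,0,0,0,0.2])

```text
clock: 35.95
tcp_pos: [0.5513, -0.4276, 0.4133]
tool_rot: [-3.141, -0.0, -0.258]
contact_force: [0.2, -1.1, -0.4]
opening: 0.0239
gripper_force: 25.0
```

Emit:
jog_arm(deltas=[0,0,0,1,2.3,25,0.2,0,0,0,0,0,25,0.2,0,0,0,0,0,0,0.2,0,0,0,0,0,0,0.2,0,0,0,0,0,0,0.2])

```text
clock: 36.45
tcp_pos: [0.5521, -0.4312, 0.3648]
tool_rot: [3.14, -0.003, -0.258]
contact_force: [0.7, 0.3, 0.1]
opening: 0.0242
gripper_force: 25.0
```

Emit:
jog_arm(deltas=[0,0,0,0,-1,10,0.2,0,0,0,0,0,10,0.2,0,0,0,0,0,10,0.2,0,0,0,0,0,0,0.2])

```text
clock: 36.85
tcp_pos: [0.5516, -0.4303, 0.3301]
tool_rot: [-3.14, 0.004, -0.259]
contact_force: [0.7, 0.1, 0.2]
opening: 0.0238
gripper_force: 25.0
```

Emit:
jog_arm(deltas=[0,0,0,0,0,12,0.2,0,0,0,0,0,12,0.2,0,0,0,0,0,12,0.2,0,0,0,0,0,10,0.2,0,0,0,0,0,3,0.2,0,0,0,0,0,0,0.2,0,0,0,0,0,0,0.2])

```text
clock: 37.55
tcp_pos: [0.5522, -0.4307, 0.284]
tool_rot: [3.141, -0.001, -0.259]
contact_force: [0.5, -0.7, -0.4]
opening: 0.0238
gripper_force: 25.0
```

In the hole and 2 mm above rest. I'll lower until it seats, release and retreat upward.

Emit:
jog_arm(deltas=[0,0,0,0,0,1.5,0.2,0,0,0,0,0,0,0.2])

```text
clock: 37.75
tcp_pos: [0.5521, -0.4306, 0.2823]
tool_rot: [3.141, -0.0, -0.259]
contact_force: [-0.6, -0.3, -0.3]
opening: 0.0238
gripper_force: 25.0
```

Emit:
jog_arm(deltas=[0,0,0,0,0,0,0.45,0,0,0,0,0,0,0.6,0,0,0,0,0,0,0.6,0,0,0,0,0,-20,0.6,0,0,0,0,0,-50,0.6,0,0,0,0,0,-50,0.6,0,0,0,0,0,-40,0.6,0,0,0,-50,0,0,0.6])

```text
clock: 38.55
tcp_pos: [0.5079, -0.4195, 0.45]
tool_rot: [3.133, -0.02, -0.256]
contact_force: [0.1, -1.0, -0.4]
opening: 0.0545
gripper_force: 0.0
```

Emit:
jog_arm(deltas=[0,0,0,-50,0,0,0.6,0,0,0,-50,0,0,0.6,0,0,0,-50,0,0,0.6,0,0,0,-50,0,0,0.6,0,0,0,0,0,0,0.6])

```text
clock: 39.05
tcp_pos: [0.3057, -0.3642, 0.4425]
tool_rot: [-3.141, 0.003, -0.262]
contact_force: [1.5, 0.1, -0.1]
opening: 0.0548
gripper_force: 0.0
```

```bash
python3 - <<'E'
from h import *
i,D=get_image("top"); s,_=get_image("scene"); st=monitor.read_state(); print(st["tcp_pos"],st["clock"])
P=cloud("top",D); g=np.zeros(D.shape,bool); g[190:225,362:405]=1
m=g&(abs(P[...,2]-.152)<.008); print(m.sum(),cv2.minAreaRect((P[m][:,:2]*1000).astype(np.float32)) if m.any() else 0, np.percentile(P[m][:,2],95))
cv2.imwrite("pics/s9.png",np.hstack([cv2.resize(i[120:280,120:430],(400,300)),cv2.resize(s[120:320,80:340],(400,300))])[...,::-1])
E
```

```text
[ 0.30967355 -0.36636541  0.44300374] 39.15
66 ((552.74853515625, -428.27734375), (24.46756935119629, 26.19350242614746), 76.48184967041016) 0.15588954942744226
```

View pics/s9.png

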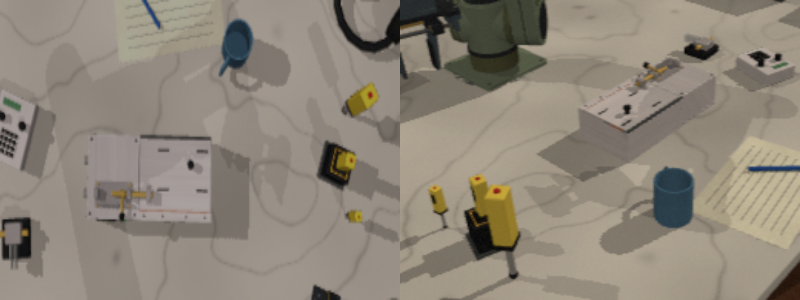

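Everything is in place: hatch shut, handle down at (122,215) and the wand standing in its stand at (340,162) in the left view. Last check for a third filter in view, then I hand in.

```bash
python3 - <<'E'
from h import *
n3=0
for n in("top","scene"):
    im,_=get_image(n); f=find_in("filter1_mid",n); print(n,[(r["point"],round(r["confidence"],2)) for r in f])
    h=cv2.cvtColor(im,cv2.COLOR_RGB2HSV); m=((h[...,0]<12)&(h[...,1]>170)&(h[...,2]>110)).astype(np.uint8); k,l,s,c=cv2.connectedComponentsWithStats(m)
    b=[c[i].round().tolist() for i in range(1,k) if s[i,4]>=20]; print(b); n3+=len(b)
if n3==0: robot.close_job(); print("closed")
E
```

```text
top []
[]
scene []
[]
the job is handed in; nothing more can be done
closed
```

The job is handed in at about 39 s: both filter boxes are in bays (no third was found), hatch shut and bolted with the handle in its notch, seam swept end to end about 1.5 mm above it without pressing, and the middle-sized wand is back in its stand.

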